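# Set the length stop and hold a frame rail ready for the cut

### The job

Wind the handwheel clockwise until the steel stop block has run right up against its lug. Then bring the rebated wooden rail flat on the bed with its end against the stop block and its back against the fence, and hold it there with one diagonal push, down on the bed and back against the fence at once: finish while still holding that push, do not let go. Leave the other things lying about where they are.

Things in the scene. Friction and masses are not known exactly. Their poses are not given: they have to be found in the camera images.
- fence_face (a point): Point on the face of the aluminium fence, at its foot (bed level), half-way along. The fence is a straight wall 440 mm long, 45 mm high, 25 mm thick on the far edge of the bed. Axes (shared by the whole fixed station, whose place and yaw change): x points into the fence, away from the robot, square to its face; y along the fence to the left, towards stop block and handwheel; z up.
- stop_face (a point): Middle of the stop block's right-hand face (which the rail's end touches), 21 mm above the bed; axes as fence_face. Plain steel block 58 (x) x 40 (y) x 42 mm high on the bed, its far side 1 mm from the fence; it lies on the +y side of this point and travels along y, a steel rod behind it.
- stop_block (a joint): Travel of the stop block along +y in m: 0 to 0.060. At 0.060 its left face is against the fixed lug. It is driven only by the handwheel, 30 mm a turn.
- lug_face (a point): Face of the fixed dark steel lug (46 x 20 mm, 42 mm high) on the bed, which the stop block's left face touches at the end of its travel; axes as fence_face.
- handwheel (a joint): Angle of the handwheel in rad, 0 to 12.566 (two turns); it grows clockwise seen from above and pushes the stop block towards the lug (12.566 = against it). Friction holds it where it is left; turning takes 1 to 3 N at the crank handle, and it comes up hard at the end.
- wheel_hub (a point): Centre of the handwheel, a black spoked wheel 122 mm across lying level on top of a grey gearbox at the left end of the station; vertical axis. The point is at the height of the rim's middle (109 mm above the bench); rim bar 12 mm thick.
- crank_grip (a point): Middle of the crank handle: upright steel cylinder 22 mm in diameter, 46 mm tall (23 mm above and below this point), on the wheel 45 mm from its axis, 141 mm above the bench (32 mm above wheel_hub). It spins on its own pin (slightly stiff), so a gripper can hold it firmly from above without turning while it goes round in a level circle about wheel_hub.
- rail_center (a point): Centre of the loose wood rail, half-way up (20 mm): 160 mm long (own y), 60 wide (x), 40 high, 0.1 to 0.2 kg. Starts on the bed, clear of the fence, right of the stop block, askew. A rebate (step) runs along its near (own -x) upper edge: 16 mm high over 24 mm of width; the upright part is 36 mm wide (own x -6 to +30 mm), full height. Own +x back goes to the fence, own +y end to the stop block.
- rail_rebate (a point): Inner corner of the rebate at half length: where the level step (16 mm above the rail's underside, 24 mm wide towards own -x) meets the upright shoulder (24 mm high, facing own -x). A fingertip here can push down and towards the fence at once. Axes as the rail.
- rail_end (a point): Centre of the rail's own +y end, 20 mm above its underside; axes as the rail.
- rail_back (a point): Middle of the rail's plain back face (own +x), 20 mm above its underside; axes as the rail.
- rail: The same rail; origin at the centre of its underside.
- bed: The flat aluminium bed (the table that the rail lies on): top 28 mm above the bench, from x = -185 mm to 0 and y = -220 to +220 mm of fence_face. Its origin is that of the station, on the bench 60 mm in front of the fence face.
- fence: The fence; same origin as the bed.
- offcut: Bystander: small pale wood offcut 50 x 26 x 34 mm on the right end of the bed; origin under its centre.
- pencil: Bystander: flat carpenter's pencil 110 mm long, 8 mm thick, on the near left of the bed; origin under its centre.
- batten: Bystander: plain square batten 240 x 30 x 30 mm on the bench beyond the fence; origin under its centre.
- tape: Bystander: grey tape measure 70 x 38 x 66 mm on the bench at the right; origin under its centre.
- brush: Bystander: hand brush lying on the bench at the right.
- spray: Bystander: spray can 66 mm across, 190 mm tall, standing at the back right.
- driver: Bystander: screwdriver lying on the bench at the left.
Mind the look-alikes: they are no part of the job. What is meant by the rail is not blue or red, and is the smaller of those in its own colour.

How it is judged (in metres and radians):
On the way, in this order (a step that is already met when the one before it is completed fails the run):
1. the stop block has been wound up against its lug (value of joint stop_block above 0.0575 m), for 0.2 s.
2. the rail lies with its end at the stop block and its back at the fence, pushed by the fingers (x of rail_back in the frame of fence_face above -0.004 m and y of rail_end in the frame of stop_face above -0.004 m and contact force between the fingers and rail above 2 N), for 0.2 s.
At the end, for the whole second after the job is handed in: Stop block within 2.5 mm of its lug; rail flat on the bed (3 mm, 0.03 rad), parallel to the fence (0.03 rad), back within 3 mm of it, end within 4 mm of the stop block, at rest; fingers push it with over 3 N, it presses the fence with over 2 N and the bed with over 4 N, to the end (value of joint stop_block above 0.0575 m and x of rail_back in the frame of fence_face between -0.003 and 0.003 m and y of rail_end in the frame of stop_face between -0.004 and 0.003 m and z of rail_back in the frame of fence_face between 0.017 and 0.023 m and angle between the y axis of rail_center and the y axis of fence_face, either way round below 0.03 rad and angle between rail_center's own z axis and vertical below 0.03 rad and contact force between rail and fence above 2 N and contact force between rail and bed above 4 N and contact force between the fingers and rail above 3 N and linear speed of rail below 0.01 m/s); the arm keeps its last pose, push and grip.
It fails at once if a bystander was moved more than 40 mm (distance of any of offcut, pencil, batten, tape, brush, spray, driver from where it was at the start of the episode above 0.04 m).
It also fails if it takes over 72 s, if anything falls off the work surface, if the arm or the gripper's body presses on something with over 40 N, if the wrist force passes 120 N, or if a joint passes its speed limit or range.

### The arm

A 6-joint arm with a two-finger parallel gripper is mounted at the origin on the work surface. World frame = base frame: x ahead of the robot, y to its left, z up, the work surface at z = 0. Lengths are in mm, angles in rad, forces in N, time in s.
With the tool pointing down it reaches from about 225 to 875 mm from the base axis. Payload 3.4 kg.
Tool frame: the origin (TCP) lies where the fingers leave the gripper's body, on its centre line; the fingertips stand 73 mm ahead of it and the grasp point (between the pads) lies 54 mm ahead of it; z points along the fingers, y is the line along which they close (so a half turn about z gives the same grasp; the last joint's range is limited). The gripper opens to 85 mm and grips with 20 to 120 N. Pads are 22 mm wide; open, the fingers measure 114 mm over their backs; the gripper's body (76 mm by 85 mm) begins 54 mm behind the grasp point. The pads swing forward as they close: fully open they stand 13 mm farther back than shut.
Start: joints at [1.137, 0.276, 1.505, -0, 1.361, -0.121], TCP at [176.955, 547.121, 303.928] pointing down, gripper open.
Joint ranges: [-2.89, 2.89], [-0.75, 2.08], [0.22, 2.7], [-1.18, 4.32], [0.11, 2.71], [-2.7, 2.7]. Speed limits (rad/s): [2.57, 2.57, 3.14, 3.14, 3.14, 3.14].

### API

Orientations are given as a unit quaternion [w, x, y, z].
In Python, from rig import robot gives the robot as it stands.
- The arm moves only by the tool move_arm, never from a script. Its argument "commands" is a list of rows, each an object with "xyz": the shift along the world's x, y, z in mm, a list of three; "delta_rot": the turn, a rotation vector about the world's x, y, z in rad, a list of three; "hand": the finger opening in mm, from 0 to 85.4. A call has exactly 8 rows; each row shifts and turns the commanded pose from where the row before left it; what a row does not reach is not made up. A row lasts 1/10 s, in which the tool goes at most 50 mm and 8.59 degrees, less where a joint would pass 70% of its speed; a pose out of reach is approached as far as the arm can. A call is refused whole if a number of a shift passes 50 or a number of a turn 0.15, either way. A call with a gripper value outside its range is refused whole. The fingers move at their own pace and stop on an object; "force" is the grip in N (left out, the last holds). Time passes only in rows, so rows that do not move let the fingers close, or fill a call up. It gives the time, the measured TCP pose, the force, the opening and the grip force at its end, in the units of the state.
- robot.read_state(): the state, without advancing time (a new reading comes with each control period).
- robot.capture(name): name is "scene" or "side" or "wrist"; returns a dict with "image" (400x640x3 uint8, red, green, blue), "intrinsics" (3x3 intrinsics, pixels), "R" (3x3) and "t" (3): a world point X has camera coordinates R X + t. Camera axes: x right, y down, z forward; pixel columns grow to the right and rows downward; lengths in mm; the calibration is good to about 2 mm. A picture is of the moment at which its call begins. There is no depth.
- robot.close_job(): hands the job in; it is judged then, once.
The state is a dict: "clock": time; "q": joint angles; "joint_velocities": joint speeds; "tau": joint torques, N m; "tcp_pos": TCP position; "tcp_rot": TCP orientation; "contact_force": force on the tool from outside, world axes, zero at the start; "wrist_torque": the same for the moment, N m; "opening": finger opening in mm; "grip_force": force on a finger pad.
Only numpy, scipy, OpenCV 4.12 (cv2) and the standard library are available. Lean on these libraries where they do the work, as an engineer would, in place of code of your own. Each camera call takes 0.05 s, during which the arm holds its last target. There are 200 camera calls.

## Working session

There is one attempt and no reset: what is moved stays moved. The work goes in short steps, Python scripts to look and compute and a tool call to move; the robot and the scene stay as the last step left them, time stands still between calls to the robot, and variables do not carry over. Pictures are saved under pics/ and viewed, at most 10 in all, crops included, and the job is handed in when it is done.

Besides the shell and the picture viewer there is one more tool, called after ">>>" as name(argument=value, ...), one argument or row to a line, values as JSON. move_arm: Moves the arm, as the interface text tells. Its arguments: {"type":"object","properties":{"commands":{"type":"array"},"force":{"type":"number"}},"required":["commands"]}

```bash
mkdir -p pics; ls; cat > h.py <<'E'
import numpy as np, cv2
from rig import robot
def shot(n,f):
    c=robot.capture(n); cv2.imwrite(f,c["image"][:,:,::-1]); np.savez(f[:-4]+".npz",**{k:np.array(v) for k,v in c.items()}); return c
def load(f): return dict(np.load(f))
def ray(c,u,v,z):
    R=np.array(c["R"]);t=np.array(c["t"]);K=np.array(c["intrinsics"])
    o=-R.T@t; d=R.T@np.linalg.solve(K,[u,v,1.]); return o+d*(z-o[2])/d[2]
def proj(c,X):
    p=np.array(c["intrinsics"])@(np.array(c["R"])@np.array(X)+np.array(c["t"])); return p[:2]/p[2]
E
python3 - <<'E'
from h import *
for n in ("scene","side","wrist"):
    c=shot(n,f"pics/{n}0.png"); R=np.array(c["R"]); print(n,-R.T@np.array(c["t"]),R[2])
print(robot.read_state())
E
```

```text
pics
scene [961.09390897 326.46694055 939.66912979] [-0.46754945 -0.33021544 -0.81997273]
side [-321.73904676 -886.39968597  817.34968125] [ 0.59187631  0.63095752 -0.50157257]
wrist [107.53395155 569.89998998 372.6322281 ] [ 0.26945745 -0.08894861 -0.95889563]
{'clock': 0.15, 'q': array([ 1.13699590e+00,  2.76476486e-01,  1.50582478e+00,  7.35879318e-06,
        1.36069522e+00, -1.21020047e-01]), 'joint_velocities': array([-0.00145713, -0.00357183, -0.00107372, -0.00094669,  0.0015292 ,
        0.00043912]), 'tau': array([-4.46343411e-04, -4.17147124e+01, -2.46030629e+01, -4.02296346e-04,
        7.67286052e-03,  2.67166035e-05]), 'tcp_pos': array([176.82613715, 546.84163039, 303.23008125]), 'tcp_rot': array([-1.95690943e-04,  1.55754196e-01,  9.87795595e-01, -6.74094064e-04]), 'contact_force': array([-0.39765982, -0.51648614, -0.38273722]), 'wrist_torque': array([ 0.00365174, -0.03296106,  0.02794385]), 'grip_force': 0.0, 'opening': 85.3879122272142}
```

View pics/scene0.png

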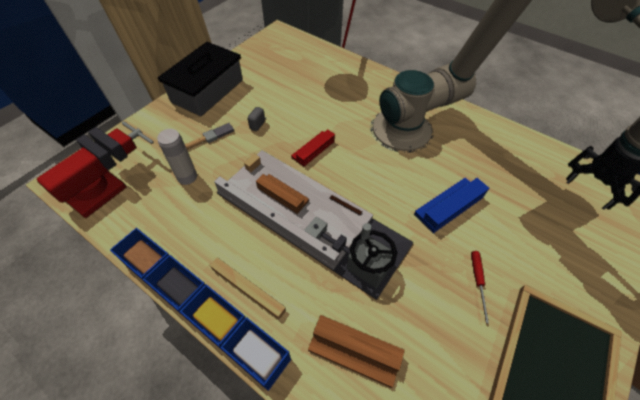

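View pics/side0.png

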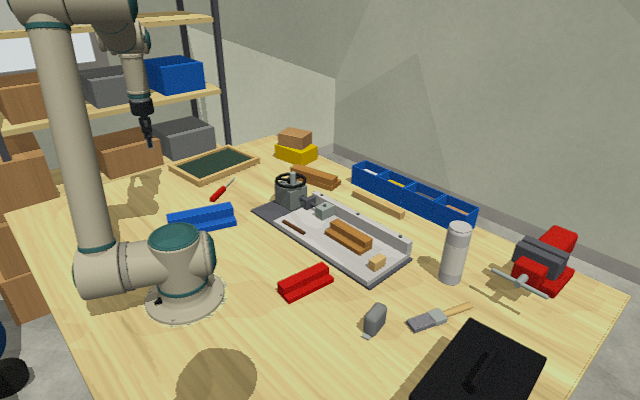

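Scene view: brown rail on the bed (283,192), a larger brown look-alike on the bench (355,350), a red one (314,147) and a blue one (452,203). The one at (283,192) fits: it is neither blue nor red, is the smaller of the two brown ones, and lies on the bed right of the stop block at (316,228). The handwheel is at (373,252). I'll confirm with enlarged crops.

```bash
python3 - <<'E'
import cv2
a=cv2.imread("pics/scene0.png")[145:300,210:420]; cv2.imwrite("pics/sc.png",cv2.resize(a,None,fx=3.8,fy=3.8,interpolation=cv2.INTER_CUBIC))
a=cv2.imread("pics/side0.png")[165:290,245:415]; cv2.imwrite("pics/sd.png",cv2.resize(a,None,fx=4.5,fy=4.5,interpolation=cv2.INTER_CUBIC))
E
```

```text
(no output)
```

View pics/sc.png

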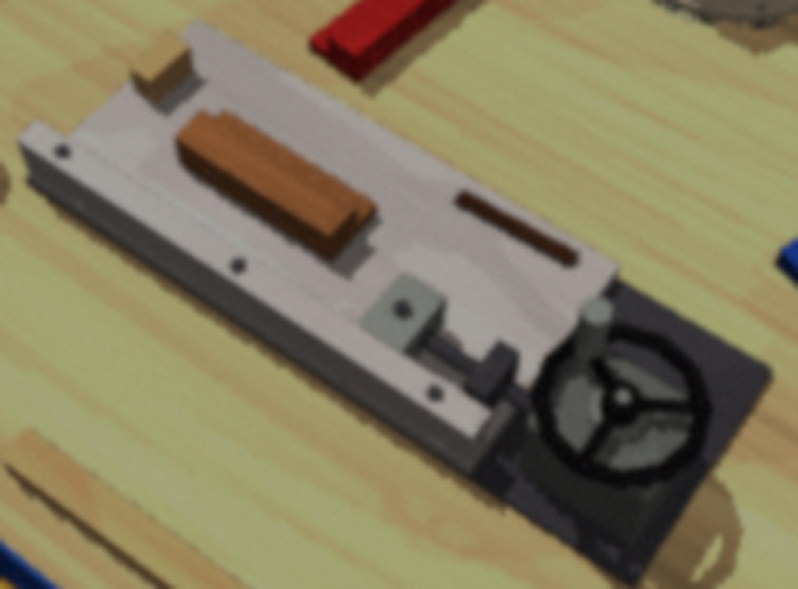

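View pics/sd.png

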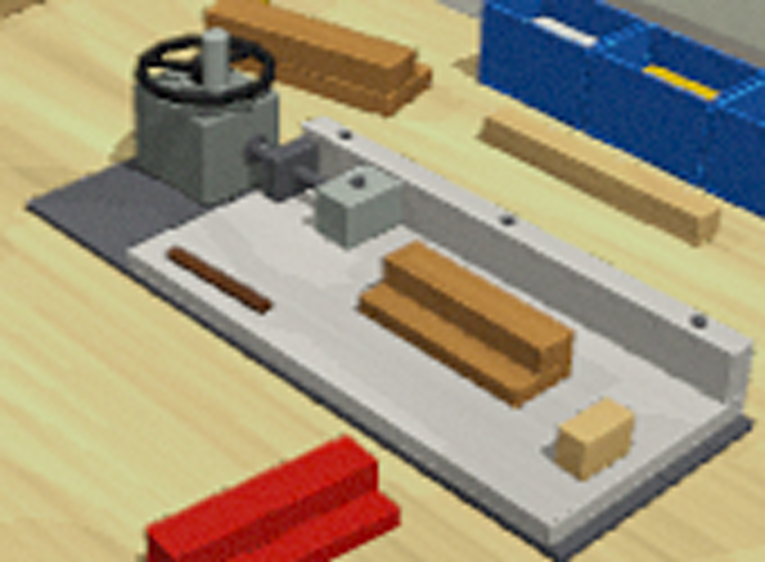

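The crops confirm it: the rail on the bed has its rebate facing the robot, and the larger look-alike lies on the bench beyond. I can also pick out the fence bolts, hub, crank and rail edges. Next I cast rays through them.

```bash
cat >> h.py <<'E'
def tri(c1,p1,c2,p2):
    A=[];b=[]
    for c,p in((c1,p1),(c2,p2)):
        R=c["R"];o=-R.T@c["t"];d=R.T@np.linalg.solve(c["intrinsics"],[*p,1.]);d/=np.linalg.norm(d)
        P=np.eye(3)-np.outer(d,d);A.append(P);b.append(P@o)
    return np.linalg.lstsq(np.vstack(A),np.hstack(b),rcond=None)[0]
E
python3 - <<'E'
from h import *
np.set_printoptions(precision=1,suppress=True)
S=load("pics/scene0.npz");D=load("pics/side0.npz")
s=lambda u,v:(210-.4+u/3.8,145-.4+v/3.8); d=lambda u,v:(245-.4+u/4.5,165-.4+v/4.5)
for n,a,b,z in [("boltR",(63,151),(699,321),73),("boltM",(238,265),(508,220),73),("boltL",(435,393),(345,134),73),
 ("hub",(622,400),(205,72),112),("crank top",(597,308),(215,33),164),("block top",(403,309),(358,182),70),
 ("bedNR",(196,28),(550,532),28),("bedNL",(617,275),(130,252),28),
 ("rail far L top",(335,233),(418,243),68),("rail far R top",(180,130),(572,327),68),("rail shoulderL top",(352,212),(385,262),68),("rail nearR step",(222,113),(517,386),44),("rail shoulderR top",(212,118),(540,350),68)]:
    print(n,ray(S,*s(*a),z),ray(D,*d(*b),z),tri(S,s(*a),D,d(*b)))
E
```

```text
boltR [ 599.  -278.4   73. ] [ 603.2 -278.7   73. ] [ 600.3 -278.9   74.2]
boltM [597.4 -99.1  73. ] [601.6 -97.6  73. ] [598.7 -98.9  74.8]
boltL [595.6  80.7  73. ] [599.9  83.5  73. ] [596.8  81.   75.2]
hub [541.7 195.2 112. ] [536.1 186.7 112. ] [540.5 193.9 108. ]
crank top [520.8 155.3 164. ] [522.1 155.3 164. ] [521.4 155.1 164.4]
block top [553.   20.9  70. ] [558.   23.3  70. ] [554.7  21.2  72.3]
bedNR [ 412.5 -312.7   28. ] [ 399.2 -324.3   28. ] [ 407.2 -318.4   19.5]
bedNL [408.9 122.   28. ] [398.7 113.9  28. ] [404.6 121.   21.9]
rail far L top [529.5 -61.3  68. ] [532.4 -69.9  68. ] [531.5 -65.   66.3]
rail far R top [ 526.  -222.1   68. ] [ 536.  -219.7   68. ] [ 529.5 -221.6   71.9]
rail shoulderL top [506.5 -62.8  68. ] [495.4 -72.3  68. ] [502.8 -65.5  61.5]
rail nearR step [ 479.9 -221.3   44. ] [ 480.9 -219.9   44. ] [ 480.2 -220.7   44.8]
rail shoulderR top [ 501.5 -209.7   68. ] [ 498.4 -223.2   68. ] [ 501.2 -216.    62.7]
```

>>> move_arm(
  commands=[
    {"xyz": [15, -18, 0], "delta_rot": [0, 0, 0], "hand": 60},
    {"xyz": [31, -35, 0], "delta_rot": [0, 0, 0], "hand": 60},
    {"xyz": [31, -35, 0], "delta_rot": [0, 0, 0], "hand": 60},
    {"xyz": [31, -35, 0], "delta_rot": [0, 0, 0], "hand": 60},
    {"xyz": [31, -35, 0], "delta_rot": [0, 0, 0], "hand": 60},
    {"xyz": [31, -35, 0], "delta_rot": [0, 0, 0], "hand": 60},
    {"xyz": [31, -35, 0], "delta_rot": [0, 0, 0], "hand": 60},
    {"xyz": [31, -35, 0], "delta_rot": [0, 0, 0], "hand": 60},
  ],
)

```text
clock: 0.95
tcp_pos: [409.8, 282.5, 303.8]
tcp_rot: [-0.0, 0.156, 0.988, 0.0]
contact_force: [0.6, 0.5, 0.3]
opening: 60.0
grip_force: 0.0
```

>>> move_arm(
  commands=[
    {"xyz": [31, -35, 0], "delta_rot": [0, 0, 0], "hand": 60},
    {"xyz": [31, -35, 0], "delta_rot": [0, 0, 0], "hand": 60},
    {"xyz": [25, -30, 0], "delta_rot": [0, 0, 0], "hand": 60},
    {"xyz": [15, -16, 0], "delta_rot": [0, 0, 0], "hand": 60},
    {"xyz": [10, -12, 0], "delta_rot": [0, 0, 0], "hand": 60},
    {"xyz": [0, 0, 0], "delta_rot": [0, 0, 0], "hand": 60},
    {"xyz": [0, 0, 0], "delta_rot": [0, 0, 0], "hand": 60},
    {"xyz": [0, 0, 0], "delta_rot": [0, 0, 0], "hand": 60},
  ],
)

```text
clock: 1.75
tcp_pos: [520.0, 157.2, 303.9]
tcp_rot: [-0.0, 0.155, 0.988, 0.0]
contact_force: [0.8, 0.6, 0.6]
opening: 60.0
grip_force: 0.0
```

```bash
python3 - <<'E'
from h import *
np.set_printoptions(precision=1,suppress=True)
c=shot("wrist","pics/w1.png"); print(robot.read_state()["tcp_pos"],-c["R"].T@c["t"])
for n,X in dict(hub=(541,194,109),crank=(521.5,155,164)).items(): print(n,proj(c,X))
E
```

```text
[520.  157.2 304. ] [450.7 180.  373.5]
hub [378.3 202.2]
crank [323.  217.8]
```

View pics/w1.png

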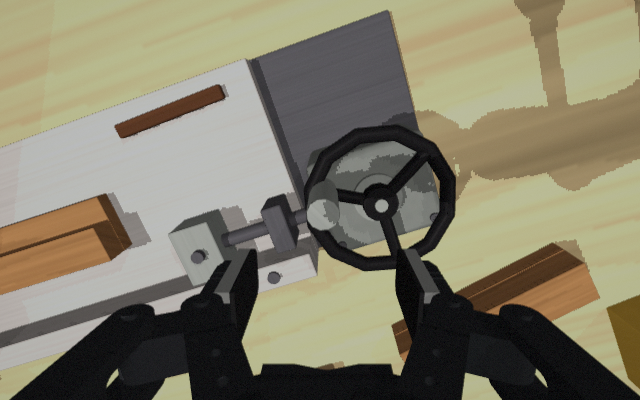

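The wrist view shows the crank top at (323,213) and the wheel centred at (380,200). Both agree with the triangulated positions to within a few mm. I'll descend and grip.

>>> move_arm(
  commands=[
    {"xyz": [0, -2, -15], "delta_rot": [0, 0, 0], "hand": 60},
    {"xyz": [0, 0, -30], "delta_rot": [0, 0, 0], "hand": 60},
    {"xyz": [0, 0, -30], "delta_rot": [0, 0, 0], "hand": 60},
    {"xyz": [0, 0, -20], "delta_rot": [0, 0, 0], "hand": 60},
    {"xyz": [0, 0, -8], "delta_rot": [0, 0, 0], "hand": 60},
    {"xyz": [0, 0, 0], "delta_rot": [0, 0, 0], "hand": 15},
    {"xyz": [0, 0, 0], "delta_rot": [0, 0, 0], "hand": 15},
    {"xyz": [0, 0, 0], "delta_rot": [0, 0, 0], "hand": 15},
  ],
  force=60,
)

```text
clock: 2.6
tcp_pos: [521.5, 154.1, 202.6]
tcp_rot: [0.001, 0.155, 0.988, 0.0]
contact_force: [-0.2, -1.0, 0.3]
opening: 20.3
grip_force: 58.6
```

```bash
python3 - <<'E'
import numpy as np
from rig import robot
s=robot.read_state();print(s["clock"],s["tcp_pos"],s["contact_force"],s["opening"],s["grip_force"])
h=np.array([539.5,195]);p=s["tcp_pos"][:2]-h;a=np.arctan2(p[1],p[0]);print(np.hypot(*p),np.degrees(a))
for k in range(0,6):
  print(k,[tuple(np.round(45*np.array([np.cos(a-np.radians(15)*(i+1))-np.cos(a-np.radians(15)*i),np.sin(a-np.radians(15)*(i+1))-np.sin(a-np.radians(15)*i)]),1)) for i in range(8*k,8*k+8)])
E
```

```text
2.6 [521.53598765 154.11428371 202.56439168] [-0.20033938 -0.96574789  0.27828527] 20.348605241997408 58.57768535614014
44.65811836842045 -113.71931072392378
0 [(np.float64(-10.0), np.float64(6.1)), (np.float64(-8.1), np.float64(8.5)), (np.float64(-5.7), np.float64(10.3)), (np.float64(-2.8), np.float64(11.4)), (np.float64(0.2), np.float64(11.7)), (np.float64(3.3), np.float64(11.3)), (np.float64(6.1), np.float64(10.0)), (np.float64(8.5), np.float64(8.1))]
1 [(np.float64(10.3), np.float64(5.7)), (np.float64(11.4), np.float64(2.8)), (np.float64(11.7), np.float64(-0.2)), (np.float64(11.3), np.float64(-3.3)), (np.float64(10.0), np.float64(-6.1)), (np.float64(8.1), np.float64(-8.5)), (np.float64(5.7), np.float64(-10.3)), (np.float64(2.8), np.float64(-11.4))]
2 [(np.float64(-0.2), np.float64(-11.7)), (np.float64(-3.3), np.float64(-11.3)), (np.float64(-6.1), np.float64(-10.0)), (np.float64(-8.5), np.float64(-8.1)), (np.float64(-10.3), np.float64(-5.7)), (np.float64(-11.4), np.float64(-2.8)), (np.float64(-11.7), np.float64(0.2)), (np.float64(-11.3), np.float64(3.3))]
3 [(np.float64(-10.0), np
[... 191 characters left out ...]
t64(11.3)), (np.float64(6.1), np.float64(10.0)), (np.float64(8.5), np.float64(8.1))]
4 [(np.float64(10.3), np.float64(5.7)), (np.float64(11.4), np.float64(2.8)), (np.float64(11.7), np.float64(-0.2)), (np.float64(11.3), np.float64(-3.3)), (np.float64(10.0), np.float64(-6.1)), (np.float64(8.1), np.float64(-8.5)), (np.float64(5.7), np.float64(-10.3)), (np.float64(2.8), np.float64(-11.4))]
5 [(np.float64(-0.2), np.float64(-11.7)), (np.float64(-3.3), np.float64(-11.3)), (np.float64(-6.1), np.float64(-10.0)), (np.float64(-8.5), np.float64(-8.1)), (np.float64(-10.3), np.float64(-5.7)), (np.float64(-11.4), np.float64(-2.8)), (np.float64(-11.7), np.float64(0.2)), (np.float64(-11.3), np.float64(3.3))]
```

>>> move_arm(
  commands=[
    {"xyz": [-10, 6, 0], "delta_rot": [0, 0, 0], "hand": 15},
    {"xyz": [-8, 8.5, 0], "delta_rot": [0, 0, 0], "hand": 15},
    {"xyz": [-5.7, 10.3, 0], "delta_rot": [0, 0, 0], "hand": 15},
    {"xyz": [-2.8, 11.4, 0], "delta_rot": [0, 0, 0], "hand": 15},
    {"xyz": [0.2, 11.7, 0], "delta_rot": [0, 0, 0], "hand": 15},
    {"xyz": [3.3, 11.3, 0], "delta_rot": [0, 0, 0], "hand": 15},
    {"xyz": [6.1, 10, 0], "delta_rot": [0, 0, 0], "hand": 15},
    {"xyz": [8.5, 8.1, 0], "delta_rot": [0, 0, 0], "hand": 15},
  ],
)

```text
clock: 3.4
tcp_pos: [514.7, 230.2, 202.5]
tcp_rot: [0.004, 0.154, 0.988, -0.002]
contact_force: [6.3, -11.9, 3.7]
opening: 20.5
grip_force: 59.7
```

>>> move_arm(
  commands=[
    {"xyz": [11, 4.5, 0], "delta_rot": [0, 0, 0], "hand": 15},
    {"xyz": [11.4, 2.8, 0], "delta_rot": [0, 0, 0], "hand": 15},
    {"xyz": [11.7, -0.2, 0], "delta_rot": [0, 0, 0], "hand": 15},
    {"xyz": [11.3, -3.3, 0], "delta_rot": [0, 0, 0], "hand": 15},
    {"xyz": [10, -6.1, 0], "delta_rot": [0, 0, 0], "hand": 15},
    {"xyz": [8.1, -8.5, 0], "delta_rot": [0, 0, 0], "hand": 15},
    {"xyz": [5.7, -10.3, 0], "delta_rot": [0, 0, 0], "hand": 15},
    {"xyz": [2.8, -11.4, 0], "delta_rot": [0, 0, 0], "hand": 15},
  ],
)

```text
clock: 4.2
tcp_pos: [586.6, 201.1, 202.5]
tcp_rot: [0.003, 0.156, 0.988, 0.003]
contact_force: [4.3, 3.3, 3.4]
opening: 20.6
grip_force: 59.6
```

>>> move_arm(
  commands=[
    {"xyz": [0.8, -11.7, 0], "delta_rot": [0, 0, 0], "hand": 15},
    {"xyz": [-3.3, -11.3, 0], "delta_rot": [0, 0, 0], "hand": 15},
    {"xyz": [-6.1, -10, 0], "delta_rot": [0, 0, 0], "hand": 15},
    {"xyz": [-8.5, -8.1, 0], "delta_rot": [0, 0, 0], "hand": 15},
    {"xyz": [-10.3, -5.7, 0], "delta_rot": [0, 0, 0], "hand": 15},
    {"xyz": [-11.4, -2.8, 0], "delta_rot": [0, 0, 0], "hand": 15},
    {"xyz": [-11.7, 0.2, 0], "delta_rot": [0, 0, 0], "hand": 15},
    {"xyz": [-11.3, 3.3, 0], "delta_rot": [0, 0, 0], "hand": 15},
  ],
)

```text
clock: 5.0
tcp_pos: [523.0, 153.1, 202.5]
tcp_rot: [0.002, 0.156, 0.988, 0.001]
contact_force: [3.9, 2.6, 5.6]
opening: 20.5
grip_force: 59.8
```

>>> move_arm(
  commands=[
    {"xyz": [-10, 6, 0], "delta_rot": [0, 0, 0], "hand": 15},
    {"xyz": [-8, 8.5, 0], "delta_rot": [0, 0, 0], "hand": 15},
    {"xyz": [-5.7, 10.3, 0], "delta_rot": [0, 0, 0], "hand": 15},
    {"xyz": [-2.8, 11.4, 0], "delta_rot": [0, 0, 0], "hand": 15},
    {"xyz": [0.2, 11.7, 0], "delta_rot": [0, 0, 0], "hand": 15},
    {"xyz": [3.3, 11.3, 0], "delta_rot": [0, 0, 0], "hand": 15},
    {"xyz": [6.1, 10, 0], "delta_rot": [0, 0, 0], "hand": 15},
    {"xyz": [8.5, 8.1, 0], "delta_rot": [0, 0, 0], "hand": 15},
  ],
)

```text
clock: 5.8
tcp_pos: [514.6, 229.5, 202.4]
tcp_rot: [0.001, 0.155, 0.988, -0.001]
contact_force: [1.1, -6.4, 10.5]
opening: 20.7
grip_force: 60.3
```

```bash
python3 - <<'E'
from h import *
c=shot("side","pics/side1.png")
cv2.imwrite("pics/sd1.png",cv2.resize(c["image"][165:290,245:415,::-1],None,fx=4.5,fy=4.5,interpolation=cv2.INTER_CUBIC))
E
```

```text
(no output)
```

View pics/sd1.png

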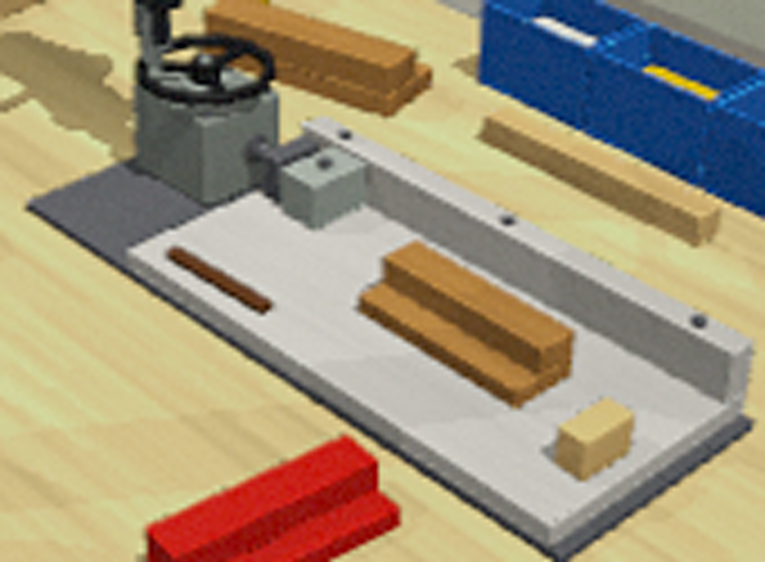

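The block has run about 40 mm and is nearing the lug. I'll measure the gap that is left.

```bash
python3 - <<'E'
from h import *
np.set_printoptions(precision=1,suppress=True)
D=load("pics/side1.npz");d=lambda u,v:(245-.4+u/4.5,165-.4+v/4.5)
for n,p,z in [("dot0",(358,182),70),("dot1",(325,163),70),("block nearleft top",(282,181),70),("blk nearright bottom",(319,228),28),("lug near right bot",(285,200),28)]: print(n,ray(D,*d(*p),z))
S=load("pics/scene0.npz");s=lambda u,v:(210-.4+u/3.8,145-.4+v/3.8)
for p in [(517,352),(491,341),(468,382),(498,400),(468,375)]: print("lug",ray(S,*s(*p),70))
E
```

```text
dot0 [558.   23.3  70. ]
dot1 [558.6  62.8  70. ]
block nearleft top [513.7  64.2  70. ]
blk nearright bottom [534.   42.3  28. ]
lug near right bot [542.2  92.9  28. ]
lug [532.8 107.9  70. ]
lug [536.5  87.8  70. ]
lug [573.4  93.5  70. ]
lug [572.4 118.6  70. ]
lug [568.9  90.3  70. ]
```

>>> move_arm(
  commands=[
    {"xyz": [5, 2.5, 0.5], "delta_rot": [0, 0, 0], "hand": 15},
    {"xyz": [5.3, 2.3, 0.5], "delta_rot": [0, 0, 0], "hand": 15},
    {"xyz": [5.6, 1.8, 0], "delta_rot": [0, 0, 0], "hand": 15},
    {"xyz": [5.8, 1, 0], "delta_rot": [0, 0, 0], "hand": 15},
    {"xyz": [5.9, 0.3, 0], "delta_rot": [0, 0, 0], "hand": 15},
    {"xyz": [5.9, -0.5, 0], "delta_rot": [0, 0, 0], "hand": 15},
    {"xyz": [5.8, -1.3, 0], "delta_rot": [0, 0, 0], "hand": 15},
    {"xyz": [5.5, -2, 0], "delta_rot": [0, 0, 0], "hand": 15},
  ],
)

```text
clock: 6.65
tcp_pos: [557.7, 236.0, 202.5]
tcp_rot: [-0.001, 0.156, 0.988, 0.001]
contact_force: [-0.0, 4.3, 5.8]
opening: 20.6
grip_force: 59.8
```

>>> move_arm(
  commands=[
    {"xyz": [5.2, -2.7, 0], "delta_rot": [0, 0, 0], "hand": 15},
    {"xyz": [4.8, -3.4, 0], "delta_rot": [0, 0, 0], "hand": 15},
    {"xyz": [4.3, -4, 0], "delta_rot": [0, 0, 0], "hand": 15},
    {"xyz": [3.8, -4.5, 0], "delta_rot": [0, 0, 0], "hand": 15},
    {"xyz": [3.2, -5, 0], "delta_rot": [0, 0, 0], "hand": 15},
    {"xyz": [2.5, -5.4, 0], "delta_rot": [0, 0, 0], "hand": 15},
    {"xyz": [1.8, -5.6, 0], "delta_rot": [0, 0, 0], "hand": 15},
    {"xyz": [1, -5.8, 0], "delta_rot": [0, 0, 0], "hand": 15},
  ],
)

```text
clock: 7.45
tcp_pos: [587.0, 199.2, 202.6]
tcp_rot: [0.002, 0.156, 0.988, 0.002]
contact_force: [5.2, 3.6, 2.5]
opening: 20.5
grip_force: 59.4
```

>>> move_arm(
  commands=[
    {"xyz": [0.7, -5.9, 0], "delta_rot": [0, 0, 0], "hand": 15},
    {"xyz": [-0.5, -5.9, 0], "delta_rot": [0, 0, 0], "hand": 15},
    {"xyz": [-1.3, -5.8, 0], "delta_rot": [0, 0, 0], "hand": 15},
    {"xyz": [-2, -5.5, 0], "delta_rot": [0, 0, 0], "hand": 15},
    {"xyz": [-2.7, -5.2, 0], "delta_rot": [0, 0, 0], "hand": 15},
    {"xyz": [-3.4, -4.8, 0], "delta_rot": [0, 0, 0], "hand": 15},
    {"xyz": [-4, -4.3, 0], "delta_rot": [0, 0, 0], "hand": 15},
    {"xyz": [-4.5, -3.8, 0], "delta_rot": [0, 0, 0], "hand": 15},
  ],
)

```text
clock: 8.25
tcp_pos: [583.7, 187.0, 203.1]
tcp_rot: [0.015, 0.161, 0.986, 0.036]
contact_force: [46.5, 96.5, -41.7]
opening: 20.6
grip_force: 60.3
```

>>> move_arm(
  commands=[
    {"xyz": [6, 10, 0], "delta_rot": [0, 0, 0], "hand": 15},
    {"xyz": [5, 10, 0], "delta_rot": [0, 0, 0], "hand": 15},
    {"xyz": [3, 6, 0], "delta_rot": [0, 0, 0], "hand": 15},
    {"xyz": [0, 0, 0], "delta_rot": [0, 0, 0], "hand": 15},
    {"xyz": [0, 0, 0], "delta_rot": [0, 0, 0], "hand": 15},
    {"xyz": [0, 0, 0], "delta_rot": [0, 0, 0], "hand": 15},
    {"xyz": [0, 0, 0], "delta_rot": [0, 0, 0], "hand": 15},
    {"xyz": [0, 0, 0], "delta_rot": [0, 0, 0], "hand": 15},
  ],
)

```text
clock: 9.05
tcp_pos: [586.5, 192.1, 202.9]
tcp_rot: [0.005, 0.157, 0.988, 0.011]
contact_force: [13.0, 25.1, -5.1]
opening: 20.2
grip_force: 62.5
```

```bash
python3 - <<'E'
from h import *
c=shot("side","pics/side2.png")
cv2.imwrite("pics/sd2.png",cv2.resize(c["image"][165:290,245:415,::-1],None,fx=4.5,fy=4.5,interpolation=cv2.INTER_CUBIC))
E
```

```text
(no output)
```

View pics/sd2.png

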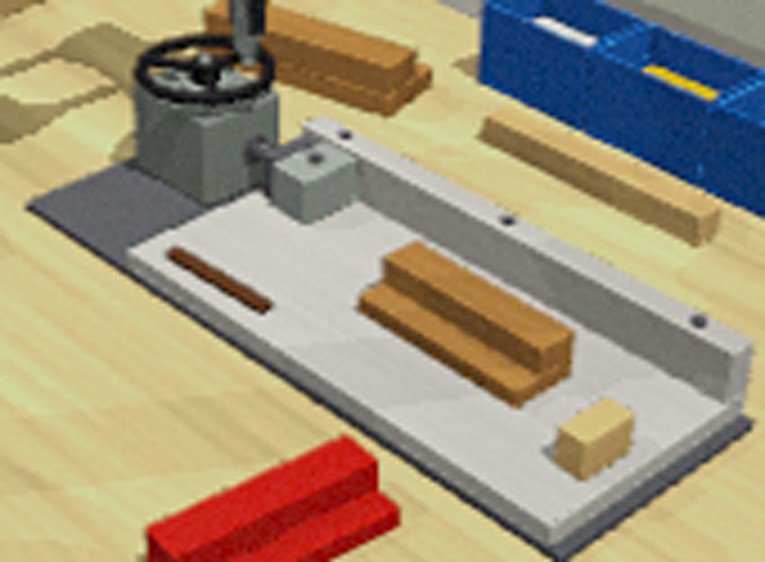

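The stop block is now up against the lug: the crank stalled hard and its dot is at (315,158). I'll release, lift, and go to the rail.

>>> move_arm(
  commands=[
    {"xyz": [2, 3, 0], "delta_rot": [0, 0, 0], "hand": 15},
    {"xyz": [0, 0, 0], "delta_rot": [0, 0, 0], "hand": 60},
    {"xyz": [0, 0, 0], "delta_rot": [0, 0, 0], "hand": 60},
    {"xyz": [0, 0, 0], "delta_rot": [0, 0, 0], "hand": 60},
    {"xyz": [0, 0, 20], "delta_rot": [0, 0, 0], "hand": 60},
    {"xyz": [0, 0, 35], "delta_rot": [0, 0, 0], "hand": 60},
    {"xyz": [0, 0, 35], "delta_rot": [0, 0, 0], "hand": 60},
    {"xyz": [-5, -20, 10], "delta_rot": [0, 0, -0.1], "hand": 60},
  ],
)

```text
clock: 9.9
tcp_pos: [580.0, 166.7, 305.6]
tcp_rot: [0.002, 0.205, 0.979, 0.002]
contact_force: [0.4, -1.3, -0.2]
opening: 60.1
grip_force: 0.0
```

>>> move_arm(
  commands=[
    {"xyz": [-9, -38, 0], "delta_rot": [0, 0, -0.14], "hand": 60},
    {"xyz": [-9, -38, 0], "delta_rot": [0, 0, -0.14], "hand": 60},
    {"xyz": [-9, -38, 0], "delta_rot": [0, 0, -0.14], "hand": 60},
    {"xyz": [-9, -38, 0], "delta_rot": [0, 0, -0.14], "hand": 60},
    {"xyz": [-9, -38, 0], "delta_rot": [0, 0, -0.14], "hand": 60},
    {"xyz": [-9, -38, 0], "delta_rot": [0, 0, -0.14], "hand": 60},
    {"xyz": [-9, -38, 0], "delta_rot": [0, 0, -0.14], "hand": 60},
    {"xyz": [-6, -28, 0], "delta_rot": [0, 0, -0.14], "hand": 60},
  ],
)

```text
clock: 10.7
tcp_pos: [508.0, -130.4, 301.5]
tcp_rot: [-0.001, 0.696, 0.718, -0.001]
contact_force: [1.1, 0.1, 0.5]
opening: 60.1
grip_force: 0.0
```

>>> move_arm(
  commands=[
    {"xyz": [0, -15, 0], "delta_rot": [0, 0, -0.04], "hand": 60},
    {"xyz": [0, -5, 0], "delta_rot": [0, 0, 0], "hand": 60},
    {"xyz": [0, 0, 0], "delta_rot": [0, 0, 0], "hand": 60},
    {"xyz": [0, 0, 0], "delta_rot": [0, 0, 0], "hand": 60},
    {"xyz": [0, 0, 0], "delta_rot": [0, 0, 0], "hand": 60},
    {"xyz": [0, 0, 0], "delta_rot": [0, 0, 0], "hand": 60},
    {"xyz": [0, 0, 0], "delta_rot": [0, 0, 0], "hand": 60},
    {"xyz": [0, 0, 0], "delta_rot": [0, 0, 0], "hand": 60},
  ],
)

```text
clock: 11.5
tcp_pos: [510.1, -148.0, 302.0]
tcp_rot: [0.0, 0.708, 0.707, 0.0]
contact_force: [-0.7, -0.2, -0.7]
opening: 60.0
grip_force: 0.0
```

```bash
python3 - <<'E'
from h import *
from scipy.spatial.transform import Rotation as Ro
np.set_printoptions(precision=3,suppress=True)
c=shot("wrist","pics/w2.png"); s=robot.read_state();print(s["tcp_pos"],-c["R"].T@c["t"]); w=s["tcp_rot"];print(Ro.from_quat(w,scalar_first=True).as_matrix(),s["q"])
im=c["image"];hsv=cv2.cvtColor(np.ascontiguousarray(im),cv2.COLOR_RGB2HSV)
m=cv2.inRange(hsv,(5,110,70),(20,255,255));n,l,st,ce=cv2.connectedComponentsWithStats(m)
for i in range(1,n):
  if st[i,4]>300: print(st[i],ce[i])
E
```

```text
[ 510.124 -148.088  301.956] [509.951 -74.698 371.453]
[[ 0.001  1.     0.   ]
 [ 1.    -0.001  0.   ]
 [ 0.     0.    -1.   ]] [-0.414  0.211  1.6    0.     1.331 -0.412]
[590   0  37 175 426] [608.423  84.31 ]
[  286    80    69   177 11033] [321.274 164.643]
[268 290  48  24 784] [292.754 298.464]
```

View pics/w2.png

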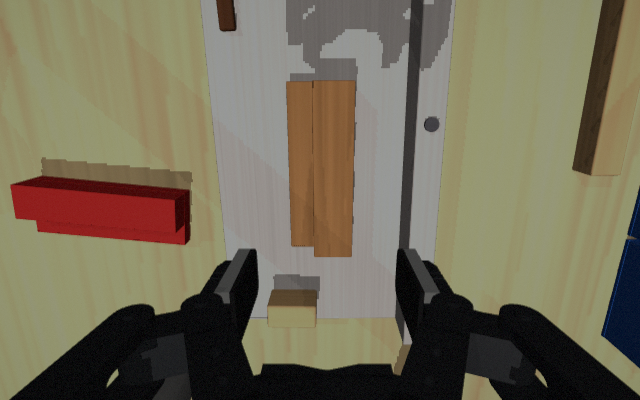

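The wrist view shows the rail: upright top spans (314..356, 80) to (314..352, 257), with the step on its left. The fence face band is at columns 402–418, and the offcut at (292,308) is clear.

```bash
python3 - <<'E'
from h import *
np.set_printoptions(precision=1,suppress=True)
c=load("pics/w2.npz")
for n,p,z in [("TL sh",(314,80.5),68),("TR",(356,80.5),68),("BR",(352.5,257),68),("BL",(314.5,257),68),("step TL",(287,82),44),("step BL",(291.5,246),44),
 ("fence top up",(422,0),73),("fence top dn",(408.5,240),73),("fence foot up",(411,0),28),("fence foot dn",(401,240),28),("bolt",(431,124),73)]: print(n,ray(c,*p,z))
E
```

```text
TL sh [499.4 -64.6  68. ]
TR [533.9 -64.6  68. ]
BR [ 534.2 -223.6   68. ]
BL [ 498.1 -223.6   68. ]
step TL [474.6 -65.   44. ]
step BL [ 474.  -223.1   44. ]
fence top up [582.2  -6.8  73. ]
fence top dn [ 584.9 -204.    73. ]
fence foot up [583.5   3.4  28. ]
fence foot dn [ 588.3 -223.5   28. ]
bolt [596.8 -99.3  73. ]
```

>>> move_arm(
  commands=[
    {"xyz": [3, 2, -15], "delta_rot": [0, 0, 0], "hand": 60},
    {"xyz": [3, 2, -35], "delta_rot": [0, 0, 0], "hand": 60},
    {"xyz": [0, 0, -40], "delta_rot": [0, 0, 0], "hand": 60},
    {"xyz": [0, 0, -40], "delta_rot": [0, 0, 0], "hand": 60},
    {"xyz": [0, 0, -30], "delta_rot": [0, 0, 0], "hand": 60},
    {"xyz": [0, 0, -15], "delta_rot": [0, 0, 0], "hand": 60},
    {"xyz": [0, 0, -5], "delta_rot": [0, 0, 0], "hand": 60},
    {"xyz": [0, 0, 0], "delta_rot": [0, 0, 0], "hand": 60},
  ],
)

```text
clock: 12.35
tcp_pos: [516.0, -144.4, 121.6]
tcp_rot: [-0.0, 0.708, 0.706, -0.0]
contact_force: [0.5, -0.1, 0.8]
opening: 60.3
grip_force: 0.0
```

>>> move_arm(
  commands=[
    {"xyz": [0, 0, 0], "delta_rot": [0, 0, 0], "hand": 30},
    {"xyz": [0, 0, 0], "delta_rot": [0, 0, 0], "hand": 30},
    {"xyz": [0, 0, 0], "delta_rot": [0, 0, 0], "hand": 30},
    {"xyz": [0, 0, 0], "delta_rot": [0, 0, 0], "hand": 30},
    {"xyz": [0, 0, 0], "delta_rot": [0, 0, 0], "hand": 30},
    {"xyz": [0, 0, 0], "delta_rot": [0, 0, 0], "hand": 30},
    {"xyz": [0, 0, 0], "delta_rot": [0, 0, 0], "hand": 30},
    {"xyz": [0, 0, 0], "delta_rot": [0, 0, 0], "hand": 30},
  ],
  force=30,
)

```text
clock: 13.15
tcp_pos: [516.9, -144.8, 123.3]
tcp_rot: [0.001, 0.708, 0.706, 0.001]
contact_force: [0.0, 0.5, 7.0]
opening: 35.3
grip_force: 32.6
```

>>> move_arm(
  commands=[
    {"xyz": [0, 0, 5], "delta_rot": [0, 0, 0], "hand": 30},
    {"xyz": [3, 14, 0], "delta_rot": [0, 0, 0.003], "hand": 30},
    {"xyz": [4, 25, 0], "delta_rot": [0, 0, 0.003], "hand": 30},
    {"xyz": [5, 28, 0], "delta_rot": [0, 0, 0.003], "hand": 30},
    {"xyz": [4, 25, 0], "delta_rot": [0, 0, 0.003], "hand": 30},
    {"xyz": [3, 13, 0], "delta_rot": [0, 0, 0], "hand": 30},
    {"xyz": [0, 4, 0], "delta_rot": [0, 0, 0], "hand": 30},
    {"xyz": [0, 0, 0], "delta_rot": [0, 0, 0], "hand": 30},
  ],
)

```text
clock: 13.95
tcp_pos: [534.9, -34.9, 126.8]
tcp_rot: [-0.0, 0.703, 0.711, -0.0]
contact_force: [-0.2, -0.2, -1.8]
opening: 35.3
grip_force: 31.7
```

>>> move_arm(
  commands=[
    {"xyz": [0, 0, -2], "delta_rot": [0, 0, 0], "hand": 30},
    {"xyz": [0, 0, -2], "delta_rot": [0, 0, 0], "hand": 30},
    {"xyz": [0, 1, 0], "delta_rot": [0, 0, 0], "hand": 30},
    {"xyz": [0, 2, 0], "delta_rot": [0, 0, 0], "hand": 30},
    {"xyz": [0, 2, 0], "delta_rot": [0, 0, 0], "hand": 30},
    {"xyz": [0, 2, 0], "delta_rot": [0, 0, 0], "hand": 30},
    {"xyz": [0, 0, 0], "delta_rot": [0, 0, 0], "hand": 30},
    {"xyz": [0, 0, 0], "delta_rot": [0, 0, 0], "hand": 30},
  ],
)

```text
clock: 14.75
tcp_pos: [535.8, -30.5, 123.3]
tcp_rot: [0.002, 0.703, 0.711, -0.001]
contact_force: [0.0, -9.9, 2.9]
opening: 35.3
grip_force: 32.2
```

>>> move_arm(
  commands=[
    {"xyz": [0, -1, 0], "delta_rot": [0, 0, 0], "hand": 50},
    {"xyz": [0, 0, 0], "delta_rot": [0, 0, 0], "hand": 50},
    {"xyz": [0, 0, 2], "delta_rot": [0, 0, 0], "hand": 50},
    {"xyz": [0, 0, 10], "delta_rot": [0, 0, 0], "hand": 50},
    {"xyz": [0, 0, 30], "delta_rot": [0, 0, 0], "hand": 50},
    {"xyz": [-18, 0, 30], "delta_rot": [0, 0, 0], "hand": 0},
    {"xyz": [-20, 0, 0], "delta_rot": [0, 0, 0], "hand": 0},
    {"xyz": [0, 0, 0], "delta_rot": [0, 0, 0], "hand": 0},
  ],
)

```text
clock: 15.55
tcp_pos: [495.1, -28.8, 196.3]
tcp_rot: [-0.0, 0.704, 0.711, 0.0]
contact_force: [0.3, 0.0, -0.2]
opening: 6.5
grip_force: 0.0
```

```bash
python3 - <<'E'
from h import *
print(robot.read_state()["tcp_pos"])
c=shot("side","pics/side3.png");e=shot("wrist","pics/w3.png")
a=cv2.resize(c["image"][165:290,245:415,::-1],(480,353),interpolation=cv2.INTER_CUBIC)
b=cv2.resize(e["image"][:,150:500,::-1],(309,353))
cv2.imwrite("pics/both.png",np.hstack([a,b]))
E
```

```text
[495.06171092 -28.82874135 196.26499393]
```

View pics/both.png

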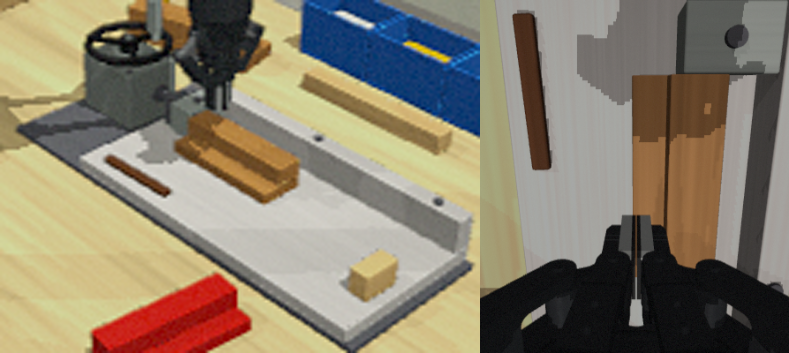

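>>> move_arm(
  commands=[
    {"xyz": [0, 0, -15], "delta_rot": [0, 0, 0], "hand": 0},
    {"xyz": [0, 0, -25], "delta_rot": [0, 0, 0], "hand": 0},
    {"xyz": [0, 0, -20], "delta_rot": [0, 0, 0], "hand": 0},
    {"xyz": [0, 0, -10], "delta_rot": [0, 0, 0], "hand": 0},
    {"xyz": [0, 0, -5], "delta_rot": [0, 0, 0], "hand": 0},
    {"xyz": [3, 0, 0], "delta_rot": [0, 0, 0], "hand": 0},
    {"xyz": [4, 0, 0], "delta_rot": [0, 0, 0], "hand": 0},
    {"xyz": [4, 0, 0], "delta_rot": [0, 0, 0], "hand": 0},
  ],
)

```text
clock: 16.45
tcp_pos: [508.6, -29.4, 120.7]
tcp_rot: [0.0, 0.704, 0.711, 0.0]
contact_force: [-1.8, 0.1, 0.9]
opening: -0.2
grip_force: 0.7
```

>>> move_arm(
  commands=[
    {"xyz": [4, 0, 0], "delta_rot": [0, 0, 0], "hand": 0},
    {"xyz": [5, 0, 0], "delta_rot": [0, 0, 0], "hand": 0},
    {"xyz": [5, 0, 0], "delta_rot": [0, 0, 0], "hand": 0},
    {"xyz": [5, 0, 0], "delta_rot": [0, 0, 0], "hand": 0},
    {"xyz": [5, 0, 0], "delta_rot": [0, 0, 0], "hand": 0},
    {"xyz": [4, 0, 0], "delta_rot": [0, 0, 0], "hand": 0},
    {"xyz": [0, 0, 0], "delta_rot": [0, 0, 0], "hand": 0},
    {"xyz": [0, 0, 0], "delta_rot": [0, 0, 0], "hand": 0},
  ],
)

```text
clock: 17.25
tcp_pos: [534.7, -29.4, 119.8]
tcp_rot: [-0.001, 0.703, 0.711, -0.001]
contact_force: [-6.1, -0.9, 5.0]
opening: -0.4
grip_force: 2.8
```

>>> move_arm(
  commands=[
    {"xyz": [2, 0, 0], "delta_rot": [0, 0, 0], "hand": 0},
    {"xyz": [2, 0, 0], "delta_rot": [0, 0, 0], "hand": 0},
    {"xyz": [2, 0, 0], "delta_rot": [0, 0, 0], "hand": 0},
    {"xyz": [1, 0, 0], "delta_rot": [0, 0, 0], "hand": 0},
    {"xyz": [1, 0, 0], "delta_rot": [0, 0, 0], "hand": 0},
    {"xyz": [0, 0, 0], "delta_rot": [0, 0, 0], "hand": 0},
    {"xyz": [0, 0, 0], "delta_rot": [0, 0, 0], "hand": 0},
    {"xyz": [0, 0, 0], "delta_rot": [0, 0, 0], "hand": 0},
  ],
)

```text
clock: 18.05
tcp_pos: [535.8, -29.3, 119.8]
tcp_rot: [-0.007, 0.703, 0.711, -0.007]
contact_force: [-20.5, -2.9, 18.6]
opening: 0.3
grip_force: 10.6
```

```bash
python3 - <<'E'
from h import *
c=shot("side","pics/side4.png");e=shot("wrist","pics/w4.png")
a=cv2.resize(c["image"][190:260,280:380,::-1],(430,301),interpolation=cv2.INTER_CUBIC)
b=cv2.resize(e["image"][0:300,180:500,::-1],(321,301))
cv2.imwrite("pics/both2.png",np.hstack([a,b]))
E
```

```text
(no output)
```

View pics/both2.png

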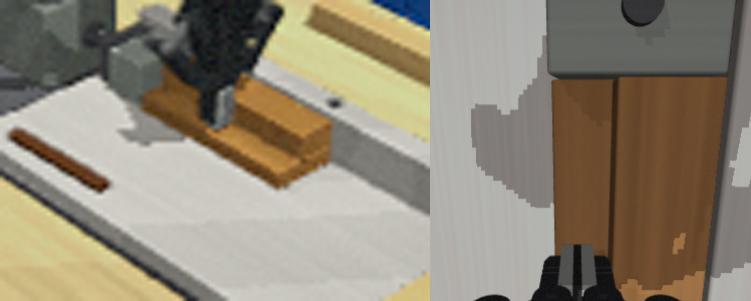

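The rail sits flat, with its back against the fence and its end at the stop block. I'll add a slight nudge along +y to close any end gap and a bit more down push.

>>> move_arm(
  commands=[
    {"xyz": [0, 1, 0], "delta_rot": [0, 0, 0], "hand": 0},
    {"xyz": [0, 1, 0], "delta_rot": [0, 0, 0], "hand": 0},
    {"xyz": [0, 1, -0.5], "delta_rot": [0, 0, 0], "hand": 0},
    {"xyz": [0, 0, -0.5], "delta_rot": [0, 0, 0], "hand": 0},
    {"xyz": [0, 0, 0], "delta_rot": [0, 0, 0], "hand": 0},
    {"xyz": [0, 0, 0], "delta_rot": [0, 0, 0], "hand": 0},
    {"xyz": [0, 0, 0], "delta_rot": [0, 0, 0], "hand": 0},
    {"xyz": [0, 0, 0], "delta_rot": [0, 0, 0], "hand": 0},
  ],
)

```text
clock: 18.95
tcp_pos: [535.8, -27.3, 118.2]
tcp_rot: [-0.006, 0.703, 0.711, -0.008]
contact_force: [-18.6, -6.1, 14.0]
opening: -0.2
grip_force: 10.2
```

```bash
python3 - <<'E'
from h import *
np.set_printoptions(precision=1,suppress=True)
e=load("pics/w4.npz")
q=lambda u,v:(180+(u-430)/1.003,v/1.003)
for n,p,z in [("rail end L step",(553,79),44),("rail endL top",(616,77),68),("rail back top",(726,77),68),("rail back top dn",(709,280),68),("fence top",(740,77),73),("block near top",(549,76),70),("block bottom",(553,79),28)]: print(n,ray(e,*q(*p),z))
print(robot.read_state()["contact_force"])
E
```

```text
rail end L step [523.7  49.3  44. ]
rail endL top [546.3  49.2  68. ]
rail back top [581.8  49.6  68. ]
rail back top dn [585.  -23.8  68. ]
fence top [584.2  49.5  73. ]
block near top [524.6  49.2  70. ]
block bottom [522.3  49.9  28. ]
[-18.6  -6.1  14. ]
```

>>> move_arm(
  commands=[
    {"xyz": [0, 0, -1], "delta_rot": [0, 0, 0], "hand": 0},
    {"xyz": [0, 0, -1], "delta_rot": [0, 0, 0], "hand": 0},
    {"xyz": [0, 0, 0], "delta_rot": [0, 0, 0], "hand": 0},
    {"xyz": [0, 0, 0], "delta_rot": [0, 0, 0], "hand": 0},
    {"xyz": [0, 0, 0], "delta_rot": [0, 0, 0], "hand": 0},
    {"xyz": [0, 0, 0], "delta_rot": [0, 0, 0], "hand": 0},
    {"xyz": [0, 0, 0], "delta_rot": [0, 0, 0], "hand": 0},
    {"xyz": [0, 0, 0], "delta_rot": [0, 0, 0], "hand": 0},
  ],
)

```text
clock: 19.75
tcp_pos: [535.7, -26.7, 116.7]
tcp_rot: [-0.007, 0.703, 0.711, -0.007]
contact_force: [-20.5, -4.0, 18.3]
opening: -0.1
grip_force: 12.2
```

>>> move_arm(
  commands=[
    {"xyz": [0, 0, -1], "delta_rot": [0, 0, 0], "hand": 0},
    {"xyz": [0, 0, -1], "delta_rot": [0, 0, 0], "hand": 0},
    {"xyz": [0, 0, 0], "delta_rot": [0, 0, 0], "hand": 0},
    {"xyz": [0, 0, 0], "delta_rot": [0, 0, 0], "hand": 0},
    {"xyz": [0, 0, 0], "delta_rot": [0, 0, 0], "hand": 0},
    {"xyz": [0, 0, 0], "delta_rot": [0, 0, 0], "hand": 0},
    {"xyz": [0, 0, 0], "delta_rot": [0, 0, 0], "hand": 0},
    {"xyz": [0, 0, 0], "delta_rot": [0, 0, 0], "hand": 0},
  ],
)

```text
clock: 20.55
tcp_pos: [535.7, -26.7, 116.5]
tcp_rot: [-0.006, 0.703, 0.711, -0.007]
contact_force: [-22.7, -3.5, 30.4]
opening: -0.3
grip_force: 19.9
```

The tip is seated in the rebate corner, pushing about 30 N down and 23 N into the fence, at rest. I'll hand in while holding.

```bash
python3 -c "
from rig import robot
print(robot.close_job())"
```

```text
the job is handed in; nothing more can be done
None
```

The job is handed in with the stop block wound up against its lug and the rail held against the block and the fence; the final push was about 30 N down and 23 N into the fence, and the hand-in returned no verdict.

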